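Kit the amplifier's power supply parts in their nests

ROBOT

A 6-joint arm with a two-finger parallel gripper is mounted at the origin on the work surface. World frame = base frame: x ahead of the robot, y to its left, z up, the work surface at z = 0. Lengths are in mm, angles in degrees, forces in N, time in s.
With the tool pointing down it reaches from about 300 to 850 mm from the base axis. Payload 4.2 kg.
Tool frame: the origin (TCP) lies at the very end of the fingers, on their centre line; the grasp point (between the pads) lies 19 mm behind it; z points along the fingers, y is the direction in which the jaws open and shut (so a half turn about z gives the same grasp; the last joint's range is limited). The gripper opens to 91 mm and grips with 3 to 60 N. Pads are 32 mm wide; open, the fingers measure 118 mm over their backs; the gripper's body (76 mm by 178 mm) begins 60 mm behind the grasp point.
Start: joints at [73.854, 18.312, 89.639, -0, 72.044, -1.146], TCP at [148.823, 555.423, 213.976] pointing down, gripper open.
Joint ranges: [-177.97, 177.97], [-48.28, 115.42], [12.27, 149.76], [-77.06, 257.06], [2.81, 150.46], [-146.56, 146.56]. Speed limits (degrees/s): [147.25, 147.25, 180, 180, 180, 180].

INTERFACE

Orientations are given as [roll, pitch, yaw] about the fixed x, y, z axes, in that order (R = Rz(yaw) Ry(pitch) Rx(roll)).
In Python, from workcell import * gives the robot as it stands. The module is installed in compiled form; this text tells all that it offers.
- The arm moves only by the tool servo_tool, never from a script. Its argument "plan" is a list that holds one entry, the list of rows, each a list of 7 numbers: the shift along the tool's x, y, z in mm, then the turn, a rotation vector about the tool's x, y, z in rad, then the opening, from 0 (shut) to 1 (fully open). A call has 1 to 20 rows; each row is the pose to reach, as a shift and turn from the pose commanded when the call began, along the tool's axes at that moment; what a row does not reach only later rows make up. A row lasts 1/10 s, in which the tool goes at most 50 mm and 8.59 degrees, less where a joint would pass 70% of its speed; a pose out of reach is approached as far as the arm can. A call with a gripper value outside its range is refused whole. The fingers move at their own pace and stop on an object; "squeeze" is the grip in N (left out, the last holds). Time passes only in rows, so rows that repeat a pose let the fingers close. It gives the time, the measured TCP pose, the force and the opening at its end, in the units of the state.
- state(): the state, without advancing time (a new reading comes with each control period).
- grab_frame(name): name is "side" or "top"; returns a dict with "color" (480x640x3 uint8, red, green, blue), "range_z" (480x640 float32, mm along the optical axis (not along the pixel's ray), 0 where there is no reading), "fx", "fy", "cx", "cy" (pixels), "dist_coeffs" ([k1, k2, p1, p2, k3] as OpenCV has them; the pictures are not rectified), "rvec" (rotation vector, rad) and "tvec" (3), from world to camera coordinates, as OpenCV has them. Camera axes: x right, y down, z forward; pixel columns grow to the right and rows downward; lengths in mm; the calibration is good to about 2 mm. A picture is of the moment at which its call begins.
- job_done(): hands the job in, once; it reports no verdict.
The state is a dict: "time_s": time; "qpos": joint angles; "qvel": joint speeds; "effort": joint torques, N m; "ee_pos": TCP position; "ee_rot": TCP orientation; "force": force on the tool from outside, world axes, zero at the start; "torque": the same for the moment, N m; "gripper_width": finger opening in mm.
Only numpy, scipy, OpenCV 4.12 (cv2) and the standard library are available. Lean on these libraries where they do the work, as an engineer would, in place of code of your own. Each camera call takes 0.05 s, during which the arm holds its last target.

TASK

The two capacitors, the heatsink and the transformer for the amplifier repair are scattered over the bench: put each one upright in the grey nest whose pocket matches its shape and size, so that it sits flat on the pocket's floor, inside the rim. Do not knock any of them over, and do not shove the solder spool about.

Things in the scene. Friction and masses are not known exactly. Their poses are not given: they have to be found in the camera images.
- large_capacitor: The larger of two upright black cylinders with an aluminium top: 40 mm diameter, 50 mm high, about 85 g. Loose, stands upright on the bench. Origin at the centre of the underside; z up. Its yaw does not matter. Belongs in large_round_nest.
- small_capacitor: The smaller of two upright black cylinders with an aluminium top: 24 mm diameter, 40 mm high, about 30 g. Loose, stands upright on the bench. Origin at the centre of the underside; z up. Its yaw does not matter. Belongs in small_round_nest.
- heatsink: Finned aluminium block, 80 mm long (its x), 22 mm wide (its y), 36 mm high, about 100 g; the fins run across and end in the two long sides, which can be gripped (fingers closing along y) as if flat. Loose, stands upright on the bench. Origin at the centre of the underside; z up. Belongs in narrow_nest; either way round will do.
- transformer: Transformer: black foot 56 (x) by 40 (y) by 5 mm high; copper-coloured coil 36 (x) by 40 (y) mm up to 40 mm height; dark steel core 56 (x) by 24 (y) mm, top at 48 mm. About 280 g. Grip the coil, closing along y. Loose, stands upright on the bench. Origin at the centre of the underside; z up. Belongs in wide_nest; either way round will do.
- large_round_nest: The larger round nest: pocket of 56 mm diameter, 68 mm outside. Fixed to the bench, grey plastic, pocket with a black floor 4 mm thick, rim 10 mm high over the bench. Origin at the centre of the underside, on the bench; z up.
- small_round_nest: The smaller round nest: pocket of 38 mm diameter, 50 mm outside. Fixed to the bench, grey plastic, pocket with a black floor 4 mm thick, rim 10 mm high over the bench. Origin at the centre of the underside, on the bench; z up.
- narrow_nest: Long narrow rectangular nest: pocket 96 mm (its x) by 38 mm (its y), outside 106 by 48 mm. Fixed to the bench, grey plastic, pocket with a black floor 4 mm thick, rim 10 mm high over the bench. Origin at the centre of the underside, on the bench; z up.
- wide_nest: Broader rectangular nest: pocket 72 mm (its x) by 54 mm (its y), outside 82 by 64 mm. Fixed to the bench, grey plastic, pocket with a black floor 4 mm thick, rim 10 mm high over the bench. Origin at the centre of the underside, on the bench; z up.
- solder_spool: Bystander: spool with white flanges, 48 mm diameter, 40 mm high, upright, 250 g, loose. Origin at the centre of its underside. To be left where it is.
Not all that is in view belongs to the job. Leave any green or turquoise look-alike of the large_round_nest alone.

How it is judged:
By the outcome, as a careful person would: the job done as asked, in the order asked, and still so for the second after the job is handed in, with the robot touching nothing.
It also fails if it takes over 104 s, if anything falls off the work surface, if the arm or the gripper's body presses on something with over 40 N, if the wrist force passes 120 N, or if a joint passes its speed limit or range.

## Working session

There is one attempt and no reset: what is moved stays moved. The work goes in short steps, Python scripts to look and compute and a tool call to move; the robot and the scene stay as the last step left them, time stands still between calls to the robot, and variables do not carry over. Pictures are saved under pics/ and viewed, and the job is handed in when it is done.

Besides the shell and the picture viewer there is one more tool, called after "Call:" as name(argument=value, ...), one argument or row to a line, values as JSON. servo_tool: Moves the arm, as the interface text tells. Its arguments: {"type":"object","properties":{"plan":{"type":"array"},"squeeze":{"type":"number"}},"required":["plan"]}

```bash
mkdir -p pics; python3 - <<'E'
from workcell import *
import cv2,numpy as np
s=state();print({k:np.round(v,2) for k,v in s.items()})
for n in("top","side"):
    f=grab_frame(n)
    np.savez(f"{n}0.npz",**f)
    cv2.imwrite(f"pics/{n}0.png",f["color"][:,:,::-1])
    print(n,f["fx"],f["fy"],f["cx"],f["cy"],f["dist_coeffs"],f["rvec"],f["tvec"])
E
```

```text
{'time_s': np.float64(0.0), 'qpos': array([73.85, 18.35, 89.71, -0.  , 72.04, -1.14]), 'qvel': array([0.01, 0.04, 0.04, 0.06, 0.03, 0.03]), 'effort': array([ -0.  , -41.24, -23.2 ,   0.07,   0.05,  -0.  ]), 'ee_pos': array([148.69, 554.92, 213.12]), 'ee_rot': array([-179.9,    0. ,  165. ]), 'force': array([ 0.61,  0.15, -0.18]), 'torque': array([0.03, 0.02, 0.01]), 'gripper_width': np.float64(91.18)}
top 538.637003660801 538.637003660801 320.03039025576487 236.13401763697755 [-0.03181136  0.          0.          0.          0.        ] [ 2.15628615 -2.22048191  0.10410237] [ -43.8085831   528.32737561 1243.42093849]
side 465.8332748141029 465.8332748141029 313.2926369601786 237.87665929691846 [0.01210051 0.         0.         0.         0.        ] [ 0.43134572 -2.58833019  1.37743223] [455.51331451 160.79503502 836.47284284]
```

View pics/top0.png

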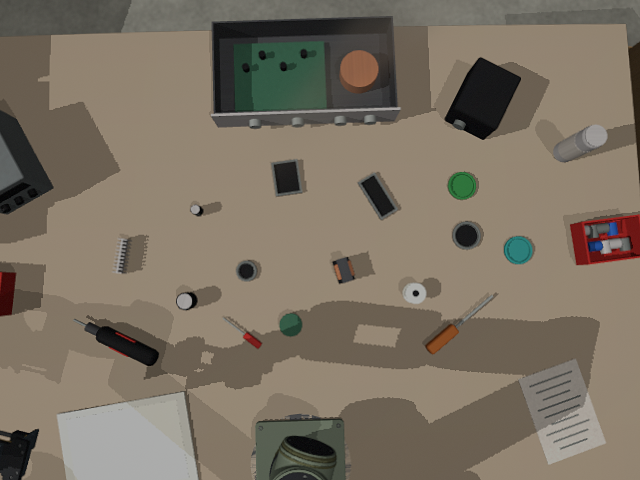

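View pics/side0.png

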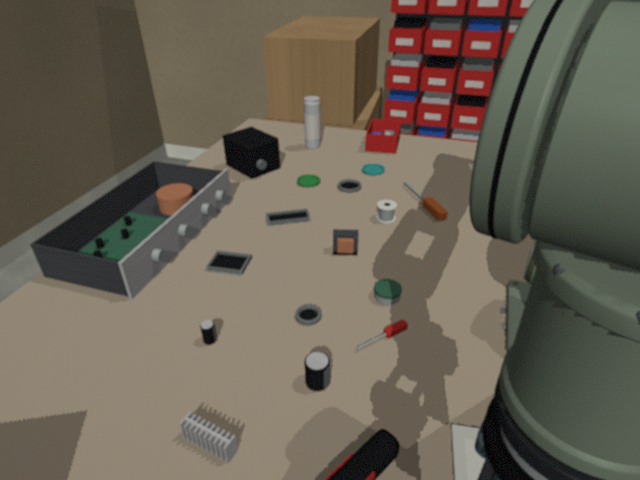

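The top view shows the large cap at (187,300), small cap (196,210), heatsink (122,255), transformer (344,270), and spool (414,293). The nests are large round (467,236), small round (247,271), wide (286,178), and narrow (378,196). The green and turquoise rings at (462,186) and (518,250) are decoys. The side view agrees with this. Next I'll zoom in to pick the masks.

```bash
python3 - <<'E'
import cv2,numpy as np
f=np.load("top0.npz");im=f["color"][:,:,::-1]
P=[(187,300),(196,210),(122,255),(344,270),(286,178),(378,196),(467,236),(247,271)]
t=[cv2.resize(im[y-25:y+25,x-25:x+25],(200,200),interpolation=cv2.INTER_NEAREST) for x,y in P]
cv2.imwrite("pics/crops.png",np.vstack([np.hstack(t[:4]),np.hstack(t[4:])]))
f=np.load("side0.npz");im=f["color"][:,:,::-1]
P=[(317,370),(208,332),(208,438),(345,243),(229,262),(288,216),(349,186),(308,315)]
t=[cv2.resize(im[y-35:y+35,x-35:x+35],(200,200),interpolation=cv2.INTER_NEAREST) for x,y in P]
cv2.imwrite("pics/crops_s.png",np.vstack([np.hstack(t[:4]),np.hstack(t[4:])]))
E
```

```text
(no output)
```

View pics/crops.png

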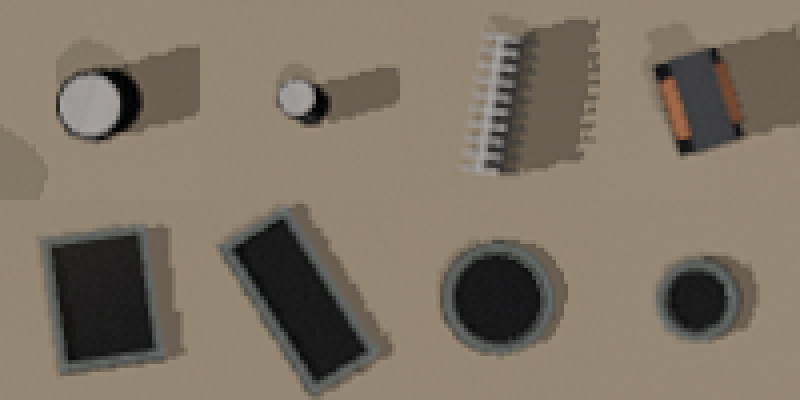

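View pics/crops_s.png

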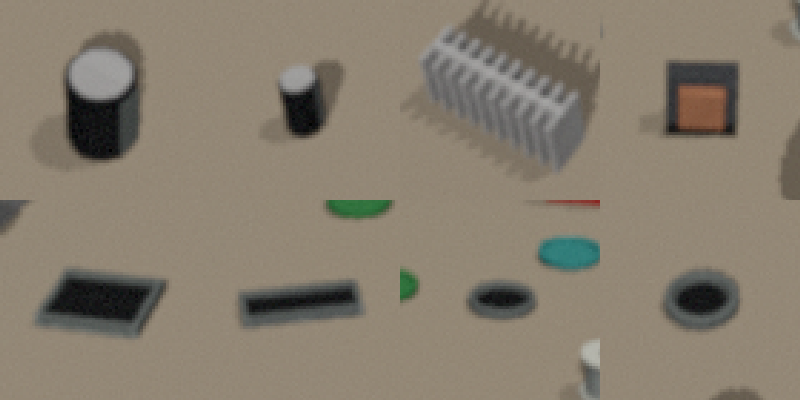

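```bash
cat > h.py <<'E'
import cv2,numpy as np
def load(n): return dict(np.load(n))
def cam(f):
    K=np.array([[f["fx"],0,f["cx"]],[0,f["fy"],f["cy"]],[0,0,1]],float)
    R=cv2.Rodrigues(np.array(f["rvec"],float))[0]; return K,np.array(f["dist_coeffs"],float),R,np.array(f["tvec"],float).ravel()
def rays(f,uv):
    K,D,R,t=cam(f)
    n=cv2.undistortPoints(np.array(uv,float).reshape(-1,1,2),K,D).reshape(-1,2)
    d=np.c_[n,np.ones(len(n))]@R
    return -R.T@t,d
def plane(f,uv,z):
    o,d=rays(f,uv); return (o+d*((z-o[2])/d[:,2])[:,None])[:,:2]
def cloud(f):
    uv=np.stack(np.meshgrid(np.arange(640),np.arange(480)),-1).reshape(-1,2)
    o,d=rays(f,uv); r=f["range_z"].reshape(-1,1)
    return (o+d*r).reshape(480,640,3)
def proj(f,p):
    K,D,R,t=cam(f); return cv2.projectPoints(np.array(p,float).reshape(-1,1,3),f["rvec"],f["tvec"],K,D)[0].reshape(-1,2)
def rect(p):
    (c,s,a)=cv2.minAreaRect(np.array(p,np.float32))
    if s[0]<s[1]: s=s[::-1]; a+=90
    return np.round(c,1),np.round(s,1),round((a+90)%180-90,1)
E
python3 - <<'E'
from h import *
f=load("top0.npz"); C=cloud(f); im=f["color"].astype(int); V=im.max(2); S=im.max(2)-im.min(2)
P=dict(lc=(187,300,22,50),sc=(196,210,18,40),hs=(122,255,25,36),tr=(344,270,20,48),wn=(286,178,24,10),nn=(378,196,28,10),lr=(467,236,20,10),sr=(247,271,16,10),spool=(414,293,18,40))
print("table z",np.median(C[330:350,360:400,2]))
for n,(x,y,w,h) in P.items():
    sl=np.s_[y-w:y+w,x-w:x+w]; c=C[sl]; v=V[sl]; s=S[sl]
    uv=np.stack(np.meshgrid(np.arange(x-w,x+w),np.arange(y-w,y+w)),-1)
    print(n,"zmax",np.percentile(c[...,2],99).round(1))
    m=(abs(c[...,2]-h)<3.5)
    if n=='tr': m=c[...,2]>30
    if m.sum()>5: print("  depth",m.sum(),rect(c[m][:,:2]),c[m][:,:2].mean(0).round(1))
    if n in('lc','sc','spool'): m=(v>150)&(s<25); hh=h
    elif n=='hs': m=(v>110)&(s<15); hh=h
    elif n=='tr': m=(v<85)|((s>60)); hh=40
    else: m=v<60; hh=10
    k,l,st,_=cv2.connectedComponentsWithStats(m.astype(np.uint8)); i=1+st[1:,4].argmax(); m=l==i
    p=plane(f,uv[m],hh); print("  colour",m.sum(),rect(p),p.mean(0).round(1))
    if hh==10:
        m=(s<18)&(v<140); m=m.astype(np.uint8); k,l,st,_=cv2.connectedComponentsWithStats(m); i=1+st[1:,4].argmax(); m=l==i
        p=plane(f,uv[m],hh); print("  outer",m.sum(),rect(p),p.mean(0).round(1))
E
```

```text
table z 0.66815732609723
lc zmax 54.2
  depth 202 (array([386.9, 254.5]), array([37.7, 36.5]), 45.2) [387.  253.7]
  colour 153 (array([386.2, 254.5]), array([30.2, 29.6]), -64.2) [386.3 254.5]
sc zmax 44.5
  depth 66 (array([595.3, 228. ]), array([22.2, 21.8]), 54.7) [594.8 228. ]
  colour 45 (array([596.8, 230.1]), array([16.3, 14. ]), 88.4) [597.1 229.6]
hs zmax 38.9
  depth 141 (array([494.5, 405.8]), array([77.5, 22. ]), -8.5) [496.6 405.6]
  colour 160 (array([494.3, 405.7]), array([79.1, 18.8]), -9.6) [494.7 405.5]
tr zmax 52.3
  depth 379 (array([437.6, -85.3]), array([97.4, 55.7]), -73.9) [ 444.9 -111.4]
  colour 375 (array([ 446. , -110.6]), array([54.1, 39.5]), 15.7) [ 445.9 -110.2]
wn zmax 14.5
  depth 377 (array([669. ,  22.1]), array([111.2,  92.9]), -79.7) [669.7  16.6]
  colour 647 (array([671.5,  17.1]), array([70.5, 52.7]), 6.7) [671.4  17.2]
  outer 927 (array([671.2,  16.6]), array([82.9, 64.5]), 6.7) [671.2  16.8]
nn zmax 13.9
  depth 392 (array([ 627.1, -190.8]), array([128.7, 104.4]), 7.3) [ 619.6 -199.2]
  colour 603 (array([ 621. , -199.3]), array([94.5, 36.6]), 29.7) [ 621.1 -199.4]
  outer 926 (array([ 620.5, -199.5]), array([106.7,  50.4]), 30.2) [ 620.4 -199.6]
lr zmax 15.0
  depth 295 (array([ 516.4, -405.8]), array([87.5, 87.3]), 84.2) [ 520. -407.]
  colour 379 (array([ 520. , -407.3]), array([51.1, 50.9]), 60.7) [ 519.8 -407.1]
  outer 637 (array([ 520.5, -407.6]), array([67.3, 65.8]), -65.6) [ 520.5 -407.7]
sr zmax 14.3
  depth 174 (array([450.4, 117. ]), array([65.7, 48.8]), -68.2) [450.7 116.7]
  colour 181 (array([451. , 117.8]), array([35.1, 33.1]), 43.6) [451.  117.9]
  outer 350 (array([451.6, 117.2]), array([49.3, 47.1]), -1.0) [451.6 116.8]
spool zmax 45.6
  depth 285 (array([ 387.7, -273.7]), array([47.2, 46.1]), 89.5) [ 387.4 -273.5]
  colour 345 (array([ 387.9, -271.4]), array([50.9, 46. ]), 87.6) [ 387.5 -271.8]
```

```bash
cat >> h.py <<'E'
def shift(cur,tgt):
    # cur,tgt: x,y,z,yaw ; tool pointing down
    a=np.radians(cur[3]); d=np.array(tgt[:3])-np.array(cur[:3])
    X=np.array([np.cos(a),np.sin(a),0]);Y=np.array([np.sin(a),-np.cos(a),0])
    th=-((tgt[3]-cur[3]+180)%360-180)
    return [round(float(v),1) for v in (d@X,d@Y,-d[2])]+[round(float(np.radians(th)),3)]
E
python3 - <<'E'
from h import *
O=dict(lc=(386.8,254.3,0,50,20,20),sc=(596,228.8,0,40,12,12),hs=(494.5,405.7,-9,36,40,11),tr=(446,-110.5,15.8,48,28,12),wn=(671.3,16.9,6.7,10,41,32),nn=(620.8,-199.4,30,10,53,24),lr=(520.2,-407.4,0,10,34,34),sr=(451.3,117.4,0,10,25,25))
for n in("top","side"):
    f=load(n+"0.npz"); im=cv2.resize(f["color"][:,:,::-1],None,fx=4,fy=4)
    t=[]
    for k,(x,y,a,h,l,w) in O.items():
        if k in('lc','sc','lr','sr'): an=np.linspace(0,2*np.pi,40); q=np.c_[l*np.cos(an),l*np.sin(an)]
        else: q=np.array([[l,w],[-l,w],[-l,-w],[l,-w]])
        c,s=np.cos(np.radians(a)),np.sin(np.radians(a)); q=q@np.array([[c,s],[-s,c]])+[x,y]
        p=(proj(f,np.c_[q,np.full(len(q),h)])+.5)*4
        cv2.polylines(im,[p.round().astype(int)],True,(0,0,255),1)
        u,v=p.mean(0).astype(int); t.append(im[v-100:v+100,u-100:u+100])
    cv2.imwrite(f"pics/ov_{n}.png",np.vstack([np.hstack(t[:4]),np.hstack(t[4:])]))
c0=(148.823,555.423,213.976,165)
print(shift(c0,(386.8,254.3,150,165)))
E
```

```text
[-307.8, -229.3, 64.0, 0.0]
```

View pics/ov_top.png

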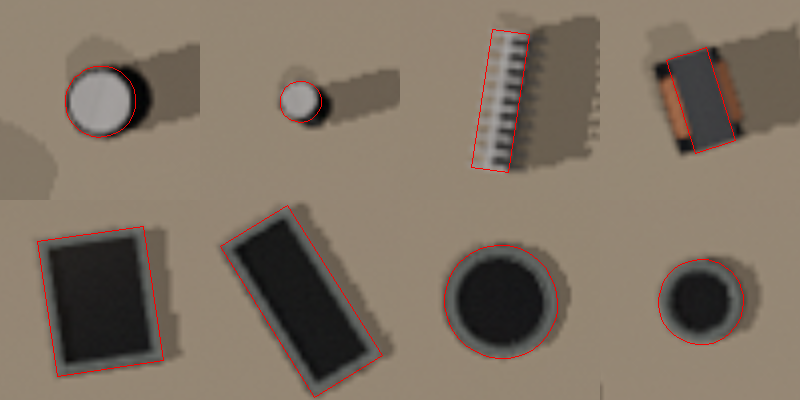

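View pics/ov_side.png

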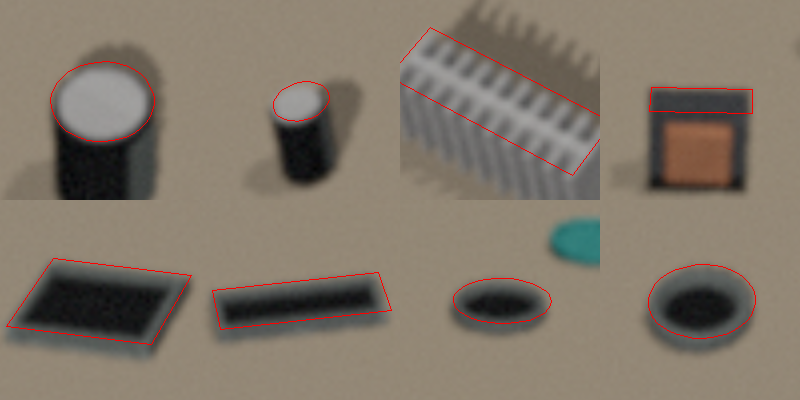

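The overlays fit in both views to within about 1 px. I'll start with the large capacitor.

Call:
servo_tool(
  plan=[
    [[-40,-30,8,0,0,0,1],[-80,-60,16,0,0,0,1],[-120,-90,24,0,0,0,1],[-160,-120,32,0,0,0,1],[-200,-150,42,0,0,0,1],[-240,-180,50,0,0,0,1],[-280,-210,58,0,0,0,1],[-300,-224,62,0,0,0,1],[-307.8,-229.3,64,0,0,0,1],[-307.8,-229.3,64,0,0,0,1],[-307.8,-229.3,90,0,0,0,1],[-307.8,-229.3,116,0,0,0,1],[-307.8,-229.3,142,0,0,0,1],[-307.8,-229.3,165,0,0,0,1],[-307.8,-229.3,182,0,0,0,1],[-307.8,-229.3,192,0,0,0,1],[-307.8,-229.3,198,0,0,0,1],[-307.8,-229.3,198,0,0,0,1]],
  ],
  squeeze=15,
)

```text
time_s: 1.9
ee_pos: [386.4, 254.8, 15.7]
ee_rot: [-180.0, -0.0, 165.1]
force: [0.6, 0.9, -0.5]
gripper_width: 91.6
```

Call:
servo_tool(
  plan=[
    [[0,0,0,0,0,0,0],[0,0,0,0,0,0,0],[0,0,0,0,0,0,0],[0,0,0,0,0,0,0],[0,0,0,0,0,0,0],[0,0,0,0,0,0,0],[0,0,0,0,0,0,0],[0,0,0,0,0,0,0],[0,0,0,0,0,0,0],[0,0,0,0,0,0,0]],
  ],
  squeeze=15,
)

```text
time_s: 2.9
ee_pos: [386.8, 254.2, 16.0]
ee_rot: [-180.0, -0.0, 165.0]
force: [-0.5, 0.4, 0.9]
gripper_width: 39.5
```

```bash
python3 - <<'E'
from h import *
print(shift((386.8,254.3,16,165),(520.2,-407.4,140,165)))
E
```

```text
[-300.1, -604.6, -124.0, 0.0]
```

Call:
servo_tool(
  plan=[
    [[0,0,-15,0,0,0,0],[0,0,-45,0,0,0,0],[0,0,-80,0,0,0,0],[0,0,-110,0,0,0,0],[-5,-10,-124,0,0,0,0],[-15,-30,-124,0,0,0,0],[-30,-60,-124,0,0,0,0],[-50,-100,-124,0,0,0,0],[-70,-140,-124,0,0,0,0],[-90,-180,-124,0,0,0,0],[-110,-220,-124,0,0,0,0],[-130,-260,-124,0,0,0,0],[-150,-300,-124,0,0,0,0],[-170,-340,-124,0,0,0,0],[-190,-380,-124,0,0,0,0],[-210,-420,-124,0,0,0,0],[-230,-460,-124,0,0,0,0],[-250,-500,-124,0,0,0,0],[-265,-534,-124,0,0,0,0],[-280,-564,-124,0,0,0,0]],
  ],
)

```text
time_s: 4.9
ee_pos: [511.0, -364.9, 139.2]
ee_rot: [180.0, -0.0, 164.9]
force: [0.1, 0.1, -1.1]
gripper_width: 39.8
```

Call:
servo_tool(
  plan=[
    [[-10,-20,0,0,0,0,0],[-17,-34,0,0,0,0,0],[-20.1,-40.6,0,0,0,0,0],[-20.1,-40.6,0,0,0,0,0],[-20.1,-40.6,15,0,0,0,0],[-20.1,-40.6,40,0,0,0,0],[-20.1,-40.6,65,0,0,0,0],[-20.1,-40.6,85,0,0,0,0],[-20.1,-40.6,100,0,0,0,0],[-20.1,-40.6,110,0,0,0,0],[-20.1,-40.6,115,0,0,0,0],[-20.1,-40.6,118,0,0,0,0],[-20.1,-40.6,120,0,0,0,0],[-20.1,-40.6,120,0,0,0,0],[-20.1,-40.6,120,0,0,0,0]],
  ],
)

```text
time_s: 6.4
ee_pos: [520.5, -407.7, 20.5]
ee_rot: [-180.0, 0.1, 165.0]
force: [-0.6, 0.4, -0.6]
gripper_width: 39.5
```

Call:
servo_tool(
  plan=[
    [[0,0,0,0,0,0,0.55],[0,0,0,0,0,0,0.6],[0,0,0,0,0,0,0.8],[0,0,0,0,0,0,1],[0,0,0,0,0,0,1],[0,0,0,0,0,0,1],[0,0,-15,0,0,0,1],[0,0,-40,0,0,0,1],[0,0,-75,0,0,0,1],[0,0,-110,0,0,0,1],[0,0,-130,0,0,0,1],[0,0,-130,0,0,0,1]],
  ],
)

```text
time_s: 7.6
ee_pos: [522.0, -408.9, 155.1]
ee_rot: [-179.8, 0.5, 165.0]
force: [-0.0, -0.3, 0.5]
gripper_width: 91.5
```

```bash
python3 - <<'E'
from workcell import *
from h import *
t=[]
for n,r in(("top",(467,236)),("side",(349,180))):
    f=grab_frame(n);im=f["color"][:,:,::-1]; x,y=r
    t.append(cv2.resize(im[y-50:y+50,x-50:x+50],(400,400)))
cv2.imwrite("pics/p1.png",np.hstack(t))
c=(520.2,-407.4,150,165)
print(shift(c,(596,228.8,150,165)), state()["ee_pos"])
E
```

```text
[91.4, 634.1, -0.0, 0.0] [ 520.0859578  -407.27560514  150.38786125]
```

View pics/p1.png

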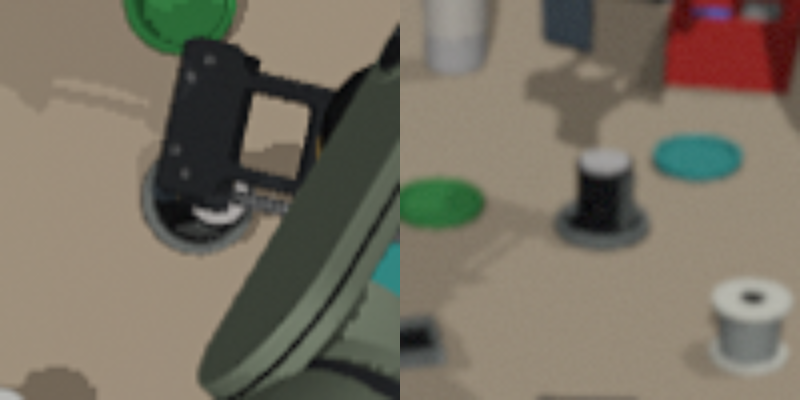

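In the side view the large capacitor stands upright and central in its nest. The next part is the small capacitor.

Call:
servo_tool(
  plan=[
    [[3,20,0,0,0,0,1],[9,60,0,0,0,0,1],[15,105,0,0,0,0,1],[21,150,0,0,0,0,1],[28,195,0,0,0,0,1],[35,240,0,0,0,0,1],[41,285,0,0,0,0,1],[47,330,0,0,0,0,1],[54,375,0,0,0,0,1],[60,420,0,0,0,0,1],[67,465,0,0,0,0,1],[73,510,0,0,0,0,1],[80,550,0,0,0,0,1],[85,590,0,0,0,0,1],[89,615,0,0,0,0,1],[91,630,0,0,0,0,1],[91.4,634.1,0,0,0,0,1],[91.4,634.1,0,0,0,0,1]],
  ],
)

```text
time_s: 9.5
ee_pos: [595.3, 228.6, 149.2]
ee_rot: [-179.9, -0.1, 165.0]
force: [-0.8, -0.2, 0.5]
gripper_width: 91.3
```

Call:
servo_tool(
  plan=[
    [[0,0,20,0,0,0,1],[0,0,50,0,0,0,1],[0,0,80,0,0,0,1],[0,0,105,0,0,0,1],[0,0,122,0,0,0,1],[0,0,132,0,0,0,1],[0,0,136,0,0,0,1],[0,0,136,0,0,0,1],[0,0,136,0,0,0,0],[0,0,136,0,0,0,0],[0,0,136,0,0,0,0],[0,0,136,0,0,0,0],[0,0,136,0,0,0,0],[0,0,136,0,0,0,0],[0,0,136,0,0,0,0],[0,0,136,0,0,0,0],[0,0,136,0,0,0,0],[0,0,136,0,0,0,0],[0,0,136,0,0,0,0]],
  ],
  squeeze=12,
)

```text
time_s: 11.4
ee_pos: [596.0, 228.8, 13.9]
ee_rot: [180.0, -0.0, 165.0]
force: [0.9, 0.4, -0.4]
gripper_width: 23.6
```

```bash
python3 - <<'E'
from h import *
print(shift((596,228.8,14,165),(451.3,117.4,110,165)))
E
```

```text
[110.9, -145.1, -96.0, 0.0]
```

Place at TCP z = 18, which is a net shift of −4.

Call:
servo_tool(
  plan=[
    [[0,0,-15,0,0,0,0],[0,0,-45,0,0,0,0],[0,0,-80,0,0,0,0],[10,-13,-96,0,0,0,0],[30,-40,-96,0,0,0,0],[55,-72,-96,0,0,0,0],[80,-105,-96,0,0,0,0],[100,-131,-96,0,0,0,0],[110.9,-145.1,-96,0,0,0,0],[110.9,-145.1,-96,0,0,0,0],[110.9,-145.1,-80,0,0,0,0],[110.9,-145.1,-55,0,0,0,0],[110.9,-145.1,-35,0,0,0,0],[110.9,-145.1,-20,0,0,0,0],[110.9,-145.1,-11,0,0,0,0],[110.9,-145.1,-7,0,0,0,0],[110.9,-145.1,-5,0,0,0,0],[110.9,-145.1,-4,0,0,0,0],[110.9,-145.1,-4,0,0,0,0],[110.9,-145.1,-4,0,0,0,0]],
  ],
)

```text
time_s: 13.4
ee_pos: [451.8, 117.4, 18.4]
ee_rot: [180.0, 0.1, 165.0]
force: [0.7, -0.7, -0.0]
gripper_width: 23.7
```

Call:
servo_tool(
  plan=[
    [[0,0,0,0,0,0,0.35],[0,0,0,0,0,0,0.4],[0,0,0,0,0,0,0.6],[0,0,0,0,0,0,1],[0,0,0,0,0,0,1],[0,0,0,0,0,0,1],[0,0,0,0,0,0,1],[0,0,-15,0,0,0,1],[0,0,-40,0,0,0,1],[0,0,-75,0,0,0,1],[0,0,-110,0,0,0,1],[0,0,-132,0,0,0,1],[0,0,-132,0,0,0,1]],
  ],
)

```text
time_s: 14.7
ee_pos: [453.5, 117.8, 153.1]
ee_rot: [179.8, 0.4, 165.0]
force: [0.0, -0.3, -0.8]
gripper_width: 91.2
```

```bash
python3 - <<'E'
from workcell import *
from h import *
f=grab_frame("side");cv2.imwrite("pics/p2.png",f["color"][:,:,::-1])
print(shift((451.3,117.4,150,165),(494.5,405.7,150,171)))
E
```

```text
[32.9, 289.7, -0.0, -0.105]
```

View pics/p2.png

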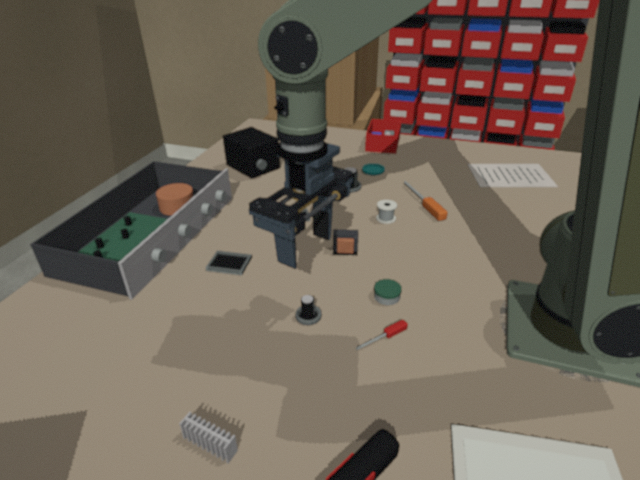

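The small capacitor is upright in its nest at (308,308), and the heatsink at (208,438) hasn't moved. Heatsink next.

Call:
servo_tool(
  plan=[
    [[2,20,0,0,0,-0.02,1],[7,60,0,0,0,-0.04,1],[12,105,0,0,0,-0.06,1],[17,150,0,0,0,-0.08,1],[22,195,0,0,0,-0.105,1],[27,235,0,0,0,-0.105,1],[30,265,0,0,0,-0.105,1],[32,282,0,0,0,-0.105,1],[32.9,289.7,0,0,0,-0.105,1],[32.9,289.7,0,0,0,-0.105,1],[32.9,289.7,20,0,0,-0.105,1],[32.9,289.7,50,0,0,-0.105,1],[32.9,289.7,80,0,0,-0.105,1],[32.9,289.7,105,0,0,-0.105,1],[32.9,289.7,122,0,0,-0.105,1],[32.9,289.7,133,0,0,-0.105,1],[32.9,289.7,138,0,0,-0.105,1],[32.9,289.7,138,0,0,-0.105,1]],
  ],
)

```text
time_s: 16.55
ee_pos: [494.5, 405.0, 11.7]
ee_rot: [-180.0, -0.0, 171.0]
force: [0.5, -0.0, 0.7]
gripper_width: 91.3
```

Call:
servo_tool(
  plan=[
    [[0,0,0,0,0,0,0],[0,0,0,0,0,0,0],[0,0,0,0,0,0,0],[0,0,0,0,0,0,0],[0,0,0,0,0,0,0],[0,0,0,0,0,0,0],[0,0,0,0,0,0,0],[0,0,0,0,0,0,0],[0,0,0,0,0,0,0],[0,0,0,0,0,0,0],[0,0,0,0,0,0,0],[0,0,0,0,0,0,0]],
  ],
  squeeze=20,
)

```text
time_s: 17.75
ee_pos: [494.5, 405.7, 11.9]
ee_rot: [180.0, -0.0, 171.0]
force: [0.8, -0.4, 0.1]
gripper_width: 21.6
```

```bash
python3 - <<'E'
from workcell import *
from h import *
print(shift((494.5,405.7,12,171),(620.8,-199.4,140,30)),state()["qpos"])
E
```

```text
[-219.4, -577.9, -128.0, 2.461] [ 3.83295113e+01  3.41137060e+01  9.50095510e+01  7.26130561e-03
  5.08757811e+01 -4.26895697e+01]
```

Call:
servo_tool(
  plan=[
    [[0,0,-20,0,0,0,0],[0,0,-60,0,0,0,0],[0,0,-100,0,0,0,0],[-4,-12,-128,0,0,0.04,0],[-15,-40,-128,0,0,0.12,0],[-30,-80,-128,0,0,0.24,0],[-46,-122,-128,0,0,0.36,0],[-62,-164,-128,0,0,0.48,0],[-78,-206,-128,0,0,0.6,0],[-94,-248,-128,0,0,0.72,0],[-110,-290,-128,0,0,0.84,0],[-126,-332,-128,0,0,0.96,0],[-142,-374,-128,0,0,1.08,0],[-158,-416,-128,0,0,1.2,0],[-174,-458,-128,0,0,1.32,0],[-189,-498,-128,0,0,1.44,0],[-202,-532,-128,0,0,1.56,0],[-212,-558,-128,0,0,1.68,0],[-219.4,-577.9,-128,0,0,1.8,0],[-219.4,-577.9,-128,0,0,1.861,0]],
  ],
)

```text
time_s: 19.75
ee_pos: [621.2, -202.5, 139.3]
ee_rot: [180.0, 0.0, 64.0]
force: [0.3, 0.2, -0.6]
gripper_width: 21.9
```

Call:
servo_tool(
  plan=[
    [[0,0,0,0,0,0.1,0],[0,0,0,0,0,0.2,0],[0,0,0,0,0,0.32,0],[0,0,0,0,0,0.44,0],[0,0,0,0,0,0.54,0],[0,0,0,0,0,0.6,0],[0,0,0,0,0,0.6,0],[0,0,30,0,0,0.6,0],[0,0,60,0,0,0.6,0],[0,0,80,0,0,0.6,0],[0,0,90,0,0,0.6,0],[0,0,90,0,0,0.6,0],[0,0,90,0,0,0.6,0]],
  ],
)

```text
time_s: 21.05
ee_pos: [621.7, -199.6, 50.8]
ee_rot: [179.9, -0.1, 30.0]
force: [-0.6, 0.1, 0.4]
gripper_width: 22.1
```

```bash
python3 - <<'E'
from workcell import *
from h import *
s=state();print(s["ee_pos"],s["ee_rot"],s["qpos"],s["gripper_width"])
t=[]
for n,r in(("top",(378,196)),("side",(288,206))):
    f=grab_frame(n);im=f["color"][:,:,::-1]; x,y=r
    t.append(cv2.resize(im[y-60:y+60,x-60:x+60],(400,400)))
cv2.imwrite("pics/p3.png",np.hstack(t))
E
```

```text
[ 621.72353751 -199.63344392   50.76186614] [ 1.79936560e+02 -6.07048149e-02  3.00399496e+01] [-1.88128068e+01  3.26514438e+01  9.10172436e+01  4.77347725e-03
  5.62435975e+01  4.11446278e+01] 22.06544940576632
```

View pics/p3.png

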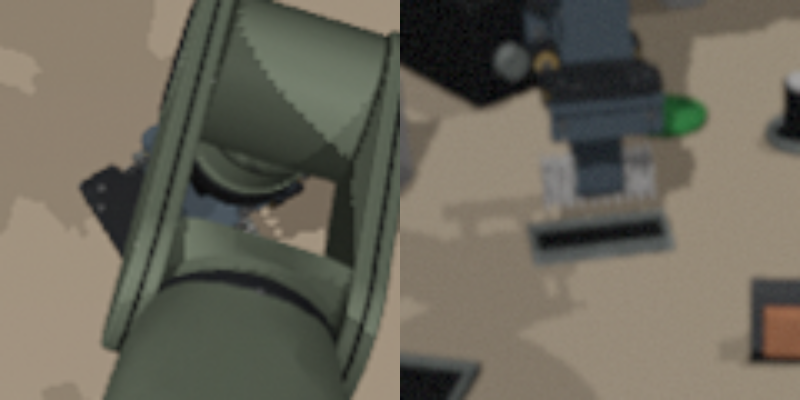

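The heatsink hangs level, lined up over the narrow nest. Now I'll lower it.

Call:
servo_tool(
  plan=[
    [[0,0,8,0,0,0,0],[0,0,18,0,0,0,0],[0,0,26,0,0,0,0],[0,0,30,0,0,0,0],[0,0,32,0,0,0,0],[0,0,33,0,0,0,0],[0,0,34,0,0,0,0],[0,0,34,0,0,0,0],[0,0,34,0,0,0,0]],
  ],
)

```text
time_s: 22.05
ee_pos: [621.2, -199.5, 16.2]
ee_rot: [180.0, -0.0, 30.0]
force: [0.3, 0.6, -1.3]
gripper_width: 21.6
```

Call:
servo_tool(
  plan=[
    [[0,0,0,0,0,0,0.35],[0,0,0,0,0,0,0.4],[0,0,0,0,0,0,0.6],[0,0,0,0,0,0,1],[0,0,0,0,0,0,1],[0,0,0,0,0,0,1],[0,0,0,0,0,0,1],[0,0,-15,0,0,0,1],[0,0,-40,0,0,0,1],[0,0,-75,0,0,0,1],[0,0,-110,0,0,0,1],[0,0,-134,0,0,0,1],[0,0,-134,0,0,0,1]],
  ],
)

```text
time_s: 23.35
ee_pos: [623.5, -200.3, 155.7]
ee_rot: [179.6, -0.4, 30.0]
force: [-0.4, 0.3, 0.9]
gripper_width: 91.3
```

```bash
python3 - <<'E'
from workcell import *
from h import *
f=grab_frame("side");im=f["color"][:,:,::-1]; x,y=288,206
cv2.imwrite("pics/p4.png",cv2.resize(im[y-90:y+90,x-120:x+120],(800,600)))
print(shift((620.8,-199.4,150,30),(446,-110.5,150,15.8)))
E
```

```text
[-106.9, -164.4, -0.0, 0.248]
```

View pics/p4.png

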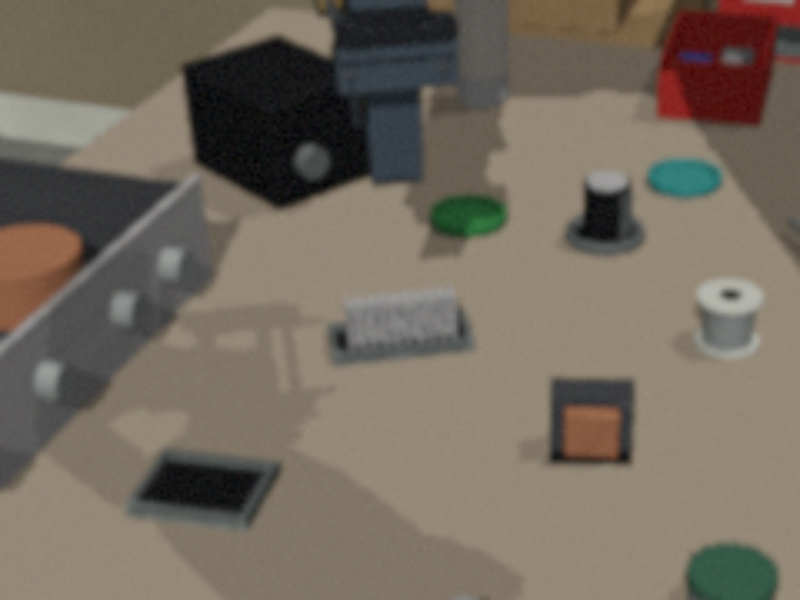

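The heatsink sits in the narrow nest. The transformer is last.

Call:
servo_tool(
  plan=[
    [[-10,-15,0,0,0,0.04,1],[-30,-46,0,0,0,0.1,1],[-54,-83,0,0,0,0.16,1],[-78,-120,0,0,0,0.22,1],[-96,-148,0,0,0,0.248,1],[-106.9,-164.4,0,0,0,0.248,1],[-106.9,-164.4,0,0,0,0.248,1],[-106.9,-164.4,20,0,0,0.248,1],[-106.9,-164.4,50,0,0,0.248,1],[-106.9,-164.4,80,0,0,0.248,1],[-106.9,-164.4,105,0,0,0.248,1],[-106.9,-164.4,122,0,0,0.248,1],[-106.9,-164.4,131,0,0,0.248,1],[-106.9,-164.4,136,0,0,0.248,1],[-106.9,-164.4,136,0,0,0.248,1],[-106.9,-164.4,136,0,0,0.248,1]],
  ],
)

```text
time_s: 25.0
ee_pos: [446.9, -110.8, 14.4]
ee_rot: [180.0, -0.1, 15.8]
force: [0.4, 0.1, -0.4]
gripper_width: 91.2
```

Call:
servo_tool(
  plan=[
    [[0,0,0,0,0,0,0],[0,0,0,0,0,0,0],[0,0,0,0,0,0,0],[0,0,0,0,0,0,0],[0,0,0,0,0,0,0],[0,0,0,0,0,0,0],[0,0,0,0,0,0,0],[0,0,0,0,0,0,0],[0,0,0,0,0,0,0],[0,0,0,0,0,0,0],[0,0,0,0,0,0,0]],
  ],
  squeeze=35,
)

```text
time_s: 26.1
ee_pos: [446.5, -110.7, 14.0]
ee_rot: [180.0, -0.0, 15.8]
force: [0.9, -1.3, -1.0]
gripper_width: 39.8
```

```bash
python3 - <<'E'
from workcell import *
from h import *
print(shift((446,-110.5,14,15.8),(671.3,16.9,110,6.7)))
E
```

```text
[251.5, -61.2, -96.0, 0.159]
```

Call:
servo_tool(
  plan=[
    [[0,0,-12,0,0,0,0],[0,0,-35,0,0,0,0],[0,0,-65,0,0,0,0],[0,0,-90,0,0,0,0],[12,-3,-96,0,0,0.02,0],[38,-9,-96,0,0,0.05,0],[70,-17,-96,0,0,0.07,0],[105,-26,-96,0,0,0.09,0],[140,-34,-96,0,0,0.11,0],[175,-43,-96,0,0,0.13,0],[207,-50,-96,0,0,0.159,0],[233,-57,-96,0,0,0.159,0],[247,-60,-96,0,0,0.159,0],[251.5,-61.2,-96,0,0,0.159,0],[251.5,-61.2,-96,0,0,0.159,0],[251.5,-61.2,-80,0,0,0.159,0],[251.5,-61.2,-60,0,0,0.159,0],[251.5,-61.2,-46,0,0,0.159,0],[251.5,-61.2,-36,0,0,0.159,0],[251.5,-61.2,-36,0,0,0.159,0]],
  ],
)

```text
time_s: 28.1
ee_pos: [670.0, 16.5, 48.3]
ee_rot: [-180.0, 0.2, 6.7]
force: [-0.1, 0.4, -2.4]
gripper_width: 39.8
```

```bash
python3 - <<'E'
from workcell import *
from h import *
s=state();print(s["ee_pos"],s["ee_rot"],s["gripper_width"])
f=grab_frame("side");im=f["color"][:,:,::-1]; x,y=229,240
cv2.imwrite("pics/p5.png",cv2.resize(im[y-60:y+60,x-80:x+80],(640,480)))
E
```

```text
[669.98096206  16.53664113  48.29600299] [-179.97252108    0.21328794    6.67105646] 39.83244411033684
```

View pics/p5.png

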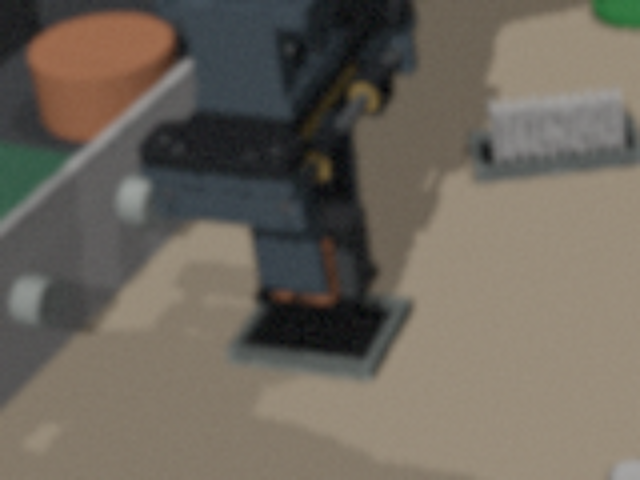

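```bash
python3 - <<'E'
from h import *
f=load("top0.npz");C=cloud(f)
c=C[80:150,205:405].reshape(-1,3); c=c[c[:,2]>20]
print(c[:,2].max(), np.percentile(c[:,0],[0,1,2,5]), np.percentile(c[:,2],[50,90,99]))
E
```

```text
1281.8992839660748 [427.15302863 427.15302863 785.46911568 788.10333366] [  58.28006602   89.95707629 1281.89928397]
```

The case front is at x≈785 mm and the gripper reaches only about 710 mm, so there's room. Lowering by 32 to TCP z = 18.

Call:
servo_tool(
  plan=[
    [[0,0,8,0,0,0,0],[0,0,17,0,0,0,0],[0,0,24,0,0,0,0],[0,0,28,0,0,0,0],[0,0,30,0,0,0,0],[0,0,31,0,0,0,0],[0,0,32,0,0,0,0],[0,0,32,0,0,0,0],[0,0,32,0,0,0,0]],
  ],
)

```text
time_s: 29.05
ee_pos: [671.7, 16.9, 18.2]
ee_rot: [-180.0, -0.0, 6.7]
force: [0.2, -0.2, -2.7]
gripper_width: 39.6
```

Call:
servo_tool(
  plan=[
    [[0,0,0,0,0,0,0.55],[0,0,0,0,0,0,0.6],[0,0,0,0,0,0,0.8],[0,0,0,0,0,0,1],[0,0,0,0,0,0,1],[0,0,0,0,0,0,1],[0,0,0,0,0,0,1],[0,0,-15,0,0,0,1],[0,0,-40,0,0,0,1],[0,0,-75,0,0,0,1],[0,0,-110,0,0,0,1],[0,0,-142,0,0,0,1],[0,0,-142,0,0,0,1]],
  ],
)

```text
time_s: 30.35
ee_pos: [674.7, 16.9, 167.2]
ee_rot: [179.9, -0.7, 6.7]
force: [-0.3, -0.4, 0.0]
gripper_width: 91.1
```

```bash
python3 - <<'E'
from h import *
# park towards the left, where the view began
print(shift((671.3,16.9,160,6.7),(300,440,200,6.7)))
E
```

```text
[-319.4, -463.5, -40.0, -0.0]
```

Call:
servo_tool(
  plan=[
    [[-10,-15,-5,0,0,-0.1,1],[-30,-44,-10,0,0,-0.2,1],[-55,-80,-15,0,0,-0.3,1],[-80,-116,-20,0,0,-0.4,1],[-105,-152,-25,0,0,-0.5,1],[-130,-188,-30,0,0,-0.6,1],[-155,-224,-35,0,0,-0.7,1],[-180,-260,-40,0,0,-0.8,1],[-205,-296,-40,0,0,-0.9,1],[-230,-332,-40,0,0,-1.0,1],[-255,-368,-40,0,0,-1.1,1],[-280,-404,-40,0,0,-1.2,1],[-300,-435,-40,0,0,-1.3,1],[-314,-455,-40,0,0,-1.4,1],[-319,-463,-40,0,0,-1.4,1],[-319,-463,-40,0,0,-1.4,1],[-319,-463,-40,0,0,-1.4,1]],
  ],
)

```text
time_s: 32.05
ee_pos: [301.3, 438.7, 199.9]
ee_rot: [180.0, 0.0, 86.8]
force: [0.0, 0.1, 0.3]
gripper_width: 91.0
```

```bash
python3 - <<'E'
from workcell import *
from h import *
f=grab_frame("top");cv2.imwrite("pics/top9.png",cv2.resize(f["color"][130:350,180:540,::-1],(792,484)))
C=cloud(f)
g=grab_frame("side");cv2.imwrite("pics/side9.png",g["color"][:,:,::-1])
for n,x,y,w,h in(("lc",467,236,30,54),("sc",247,271,24,44),("hs",378,196,30,40),("tr",286,178,30,52),("spool",414,293,18,40)):
    c=C[y-w:y+w,x-w:x+w].reshape(-1,3); m=abs(c[:,2]-h)<(3.5 if n!='tr' else 5)
    print(n,m.sum(),rect(c[m][:,:2]) if m.sum() else None,np.median(c[m][:,2]))
E
```

```text
lc 195 (array([ 518.1, -405.7]), array([38.6, 38.3]), 68.5) 54.07883389986182
sc 74 (array([451.1, 116.6]), array([21.3, 20.6]), 88.2) 44.40487579128501
hs 120 (array([ 618.9, -197.9]), array([79.8, 21.7]), 29.1) 40.16288938584046
tr 262 (array([670.5,  15.1]), array([58.1, 34.7]), 15.5) 52.02301354835345
spool 299 (array([ 387.7, -273.9]), array([46.9, 46. ]), 88.0) 40.269604198736715
```

View pics/top9.png

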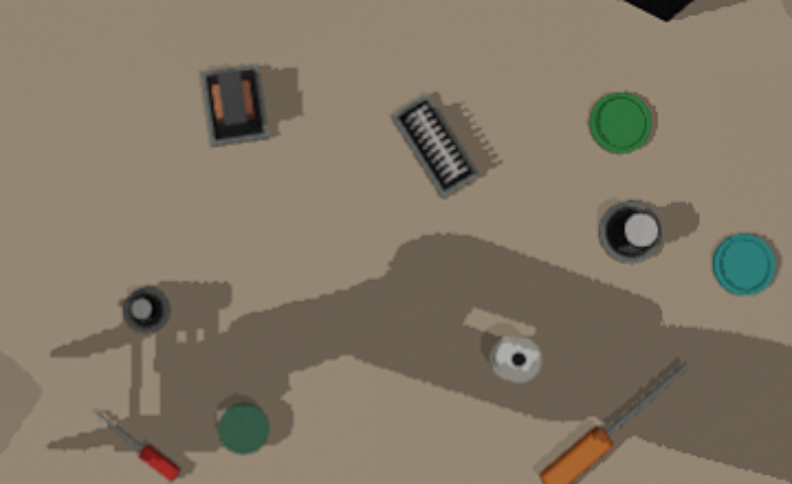

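View pics/side9.png

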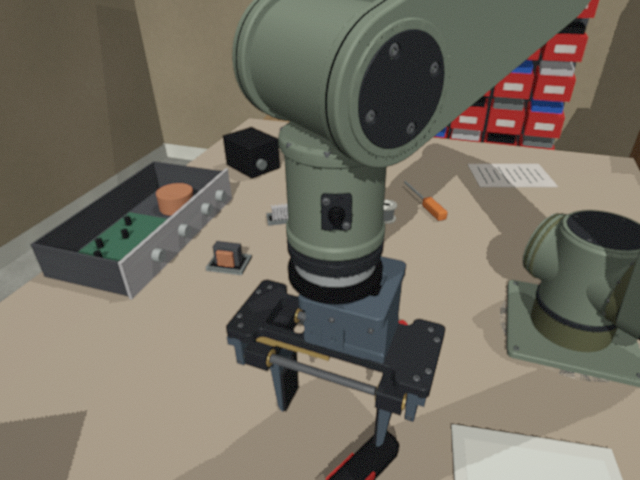

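The top view shows all four parts inside their rims. Top heights of 54, 44, 40 and 52 mm match each part's height plus the 4 mm floor, and the spool hasn't moved. I'm handing in.

```bash
python3 -c "
from workcell import *
print(job_done())"
```

```text
the job is handed in; nothing more can be done
None
```

All four parts are upright in their matching nests, and I handed the job in at about 32 s of the 104 s allowed. I placed them one at a time: large capacitor, small capacitor, heatsink, then transformer.

- **Seating:** the last top view shows each part inside its rim. Measured top heights are 54.1 mm (large capacitor), 44.4 mm (small capacitor), 40.2 mm (heatsink) and 52.0 mm (transformer). Each is within 0.5 mm of the part's height plus the 4 mm floor. Part centres are within about 3 mm of the nest centres.
- **Spool and arm:** the spool measured within 0.2 mm of where it started. The arm is parked clear with the gripper open, and the force readings I saw stayed below 3 N.
- **Weaker checks:** the last depth fit gave the transformer an angle of 15.5°, against the nest's 6.7°. That fit seems to have mixed in other surfaces, since it measured 58 by 35 mm. In the picture the core lies parallel to the nest. In the last side view the arm hid both capacitors and most of the heatsink, but earlier side views, taken after each was released, showed them standing upright.

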